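# Close the grain measure with its blade, then key the knurled collar and hold it home

## Robot

A 6-joint arm with a two-finger parallel gripper is mounted at the origin on the work surface. World frame = base frame: x ahead of the robot, y to its left, z up, the work surface at z = 0. Lengths are in mm, angles in rad, forces in N, time in s.
With the tool pointing down it reaches from about 275 to 825 mm from the base axis. Payload 5.2 kg.
Tool frame: the origin (TCP) lies at the very end of the fingers, on their centre line; the grasp point (between the pads) lies 19 mm behind it; z points along the fingers, y is the direction in which the jaws open and shut (so a half turn about z gives the same grasp; the last joint's range is limited). The gripper opens to 93 mm and grips with 3 to 60 N. Pads are 15 mm wide; open, the fingers measure 128 mm over their backs; the gripper's body (75 mm by 188 mm) begins 65 mm behind the grasp point.
Start: joints at [1.007, 0.259, 1.535, -0, 1.348, -0.203], TCP at [194.141, 514.601, 218.653] pointing down, gripper open.
Joint ranges: [-3.14, 3.14], [-0.91, 2.08], [0.19, 2.58], [-1.22, 4.36], [0.22, 2.71], [-3.12, 3.12]. Speed limits (rad/s): [2.57, 2.57, 3.14, 3.14, 3.14, 3.14].

## Interface

Orientations are given as [roll, pitch, yaw] about the fixed x, y, z axes, in that order (R = Rz(yaw) Ry(pitch) Rx(roll)).
In Python, from bench import robot gives the robot as it stands. The module is installed in compiled form; this text tells all that it offers. Calls block until the motion is done:
- robot.move_ptp(position, orientation): joint-space move of the TCP to a pose.
- robot.move_linear(position, ori=None, speed=150, f_stop=None): straight line of the TCP; ori=None keeps the orientation; speed is the mean speed in mm/s. With f_stop (N) it stops when the force on the tool has changed by that much, and returns True; else False.
- robot.move_j(angles): joint-space move.
- robot.move_gripper(opening): opening from 0.0 (shut) to 1.0 (fully open); the grip force is fixed at half the most; returns when the fingers have stopped.
- robot.sleep(seconds).
- robot.inverse_kinematics(position, orientation): joint angles nearest the present ones, or None.
- robot.get_image(name): name is "side" or "top"; returns a dict with "img" (384x512x3 uint8, blue, green, red), "fovy" (degrees; the focal length in pixels is half the picture's height over the tangent of half this angle, whatever the lens; pixels are square), "cx", "cy" (the principal point, pixels), "eye" and "orientation" of the camera in the world. Camera axes: x right, y down, z forward; pixel columns grow to the right and rows downward; lengths in mm; the calibration is good to about 2 mm. A picture is of the moment at which its call begins. There is no depth.
A pose or a line that the arm cannot do raises robot.MotionError and nothing moves.
- robot.hand_in(): hands the job in, once; it reports no verdict.
Readings, each from a call of its own:
- robot.current_t(): time.
- robot.current_qpos(): joint angles.
- robot.current_joint_vel(): joint speeds.
- robot.current_joint_efforts(): joint torques, N m.
- robot.current_tcp_pos(): TCP position.
- robot.current_eef_rot(): TCP orientation.
- robot.current_contact_force(): force on the tool from outside, world axes, zero at the start.
- robot.current_ft_torque(): the same for the moment, N m.
- robot.current_gripper_width(): opening from 0.0 (shut) to 1.0 (fully open).
Only numpy, scipy, OpenCV 4.12 (cv2) and the standard library are available. Lean on these libraries where they do the work, as an engineer would, in place of code of your own. Each camera call takes 0.05 s, during which the arm holds its last target. There are 200 camera calls.

## Task

Get the grain test-weight measure ready for the filling hopper: pick the striker blade up from the bench, slide it flat, round nose first, into the slit below the measure's neck until it is fully home against the stop, and leave it there. Then grip the knurled collar that stands loosely on the neck, turn it until its hidden keyways drop over the pins, press it fully home against the sprung seal and finish while holding it there: keep gripping and pressing, do not let go. Leave the other things on the bench where they are.

Things in the scene. Friction and masses are not known exactly. Their poses are not given: they have to be found in the camera images.
- measure: the grain measure, fixed to the bench: upright aluminium tube 50 mm across on a dark round foot 104 mm across, with a square blade guide (72 mm along x, 84 mm along y, z = 104 to 123 mm) at its top. Origin: on the tube's axis at bench level, z up. The blade's slit opens on the guide's -x side; the blade goes in along +x, level
- slit (a point): middle of the slit's mouth, on its floor, axes as the measure: 38 mm before the tube's axis, 110 mm above the bench. The slit is 64 mm wide (y), 7 mm high and 66 mm deep from here (+x) to the stop. Its floor sticks out 8 mm in front of the mouth as a lip
- seat (a point): on the tube's axis on the guide's flat upper face, 123 mm above the bench: the collar's seat. A steel neck 48 mm across rises 30 mm from it, with three equal pins 5 mm thick, 120 degrees apart, sticking out 4 mm, their middle 15 mm above the seat. The neck ring is screwed in, so the pins stand at an unknown angle, different every time, tucked under the collar
- blade_grip (a point): striker blade's wooden handle, its centre, 12 mm above the tool's underside: a bar 84 mm long (x), 20 mm wide (y), 24 mm tall. Lies flat on the bench at the start. x points to the blade's nose, z up. Home in the slit, this point is 95 mm before the tube's axis
- blade: the whole striker blade; origin on its underside below the middle of the handle, x to the nose, z up. The steel blade is level with the handle's underside: 3 mm thick, 60 mm wide, ending in a semicircular nose (radius 30 mm), its tip 123 mm ahead of the origin. About 0.16 kg, centre of mass about 55 mm ahead of the origin
- blade_tip (a point): tip of the blade's round nose, 1.5 mm above the tool's underside; axes as for the handle
- collar_grip (a point): knurled aluminium collar: open ring 62 to 64 mm across outside, bore 51 mm, 48 mm tall, about 0.17 kg. This point is on its axis at the height to grip, 30 mm above its lower rim, 18 mm below its top; z up. At the start it stands loosely round the neck, its rim on the three pins 17.5 mm above the seat
- collar: the same collar; origin on its axis at its lower rim, z up. Inside its lower half are three hidden keyways 120 degrees apart, 4 mm wider than the pins (4 degrees of turn either way), unmarked. Turned either way under a light push it drops within a third of a turn: 13.5 mm down onto the sprung seal. Pressed 4 mm further it is home, rim on the seat
- seal (a joint): sprung rubber seal ring round the neck under the collar, in m: 0 up, 0.004 with the collar pressed fully home on the seat. It carries the collar's weight and pushes back with about 5 N at first and 8 N when home, so a collar that is let go rises again
- ram_mid (a point): brushed steel ram of the measure, a 41 mm cylinder 58 mm tall with a small knob; bystander, standing; point at its centre
- brush_mid (a point): sieve brush lying on the bench; bystander; point at its middle
- tin_mid (a point): round sample tin 68 mm across, 62 mm tall; bystander, standing; point at its centre
- sieve_mid (a point): round steel hand sieve 123 mm across, 42 mm tall, perforated floor; bystander; point at its centre
- scoop_mid (a point): sheet-metal grain scoop with wooden handle, 230 mm long, 45 mm tall; bystander; point in its pan
- cup_mid (a point): small steel sample cup 62 mm across, 50 mm tall; bystander, standing; point at its centre
- board_mid (a point): wooden seed-counting board 78 x 115 mm, 9 mm thick, with rows of pits; bystander; point at its centre
Things that resemble listed ones, but are neither listed nor needed, are in the scene too. Leave any green or purple look-alike of the blade alone.

How it is judged (in metres and radians):
On the way, in this order (a step that is already met when the one before it is completed fails the run):
1. the striker blade lies flat in the slit, its nose within 4 mm of the stop (x of blade_tip in the frame of measure above 0.024 m and y of blade_tip in the frame of measure between -0.006 and 0.006 m and z of blade_tip in the frame of measure between 0.108 and 0.118 m and angle between the x axis of blade_tip and the x axis of measure, either way round below 0.12 rad), for 0.2 s.
2. the collar has dropped over the pins onto the seal (z of collar_grip in the frame of measure below 0.1595 m and horizontal distance between collar_grip and measure below 0.005 m), for 0.1 s.
At the end, for the whole second after the job is handed in: For the last second the fingers grip the collar (over 2 N): keyed, upright (0.06 rad), centred (5 mm), at rest, within 1.5 mm of its seat, seal pressed down over 2.5 of its 4 mm. The blade lies flat in the slit, nose within 4 mm of the stop, fingers off it. Nothing else moved over 30 mm (all of step 1 and value of joint seal above 0.0025 m and z of collar_grip in the frame of measure below 0.1545 m and horizontal distance between collar_grip and measure below 0.005 m and angle between collar_grip's own z axis and vertical below 0.06 rad and contact force between the fingers and collar above 2 N and linear speed of collar below 0.02 m/s and contact force between the fingers and blade below 0.5 N); the arm keeps its last pose, push and grip.
It fails at once if another thing on the bench is pushed away or knocked over (moved more than 30 mm) (distance of any of ram_mid, brush_mid, tin_mid, sieve_mid, scoop_mid, cup_mid, board_mid from where it was at the start of the episode above 0.03 m).
It also fails if it takes over 61 s, if anything falls off the work surface, if the arm or the gripper's body presses on something with over 40 N, if the wrist force passes 120 N, or if a joint passes its speed limit or range.

## Working session

There is one attempt and no reset: what is moved stays moved. The work goes in short steps, each a Python script; the robot and the scene stay as the last script left them, time stands still between calls to the robot, and variables do not carry over. Pictures are saved under pics/ and viewed, about 8 in all and at most 12, crops included, and the job is handed in when it is done.

```bash
mkdir -p pics; cat > h.py <<'E'
import numpy as np, cv2, json
from scipy.spatial.transform import Rotation as R
from bench import robot
def snap(n,f):
    d=robot.get_image(n); cv2.imwrite('pics/'+f+'.png',d['img']); np.save('pics/'+f+'.npy',d,allow_pickle=True); return d
def load(f): return np.load('pics/'+f+'.npy',allow_pickle=True).item()
def rot(o):
    o=np.array(o,float); return o if o.shape==(3,3) else R.from_euler('xyz',o).as_matrix()
def ray(d,u,v):
    f=d['img'].shape[0]/2/np.tan(np.radians(d['fovy'])/2)
    return np.array(d['eye'],float), rot(d['orientation'])@np.array([(u-d['cx'])/f,(v-d['cy'])/f,1])
def atz(d,u,v,z):
    e,r=ray(d,u,v); return e+r*(z-e[2])/r[2]
def tri(*a):
    A=np.zeros((3,3));b=np.zeros(3)
    for d,u,v in a:
        e,r=ray(d,u,v); r=r/np.linalg.norm(r); P=np.eye(3)-np.outer(r,r);A+=P;b+=P@e
    return np.linalg.solve(A,b)
def proj(d,p):
    f=d['img'].shape[0]/2/np.tan(np.radians(d['fovy'])/2)
    c=rot(d['orientation']).T@(np.array(p,float)-d['eye']); return d['cx']+f*c[0]/c[2], d['cy']+f*c[1]/c[2]
E
python3 - <<'E'
from h import *
for n in('side','top'):
    d=snap(n,n+'0'); print({k:d[k] for k in d if k!='img'})
a=[load(n+'0')['img'] for n in('side','top')]
for n,i in zip(('side','top'),a): cv2.imwrite(f'pics/{n}0b.png',cv2.resize(i,(800,600),interpolation=cv2.INTER_CUBIC))
print(robot.current_t(),robot.current_eef_rot())
E
```

```text
{'fovy': 46.68832897880243, 'cx': 262.4873057271403, 'cy': 189.90994939344736, 'eye': array([  438.92663952, -1054.55165421,   921.85685086]), 'orientation': array([-2.19816906,  0.00944195, -0.12871943])}
{'fovy': 56.62359389499195, 'cx': 256.449080078922, 'cy': 187.7203966983807, 'eye': array([ 425.19098404,   22.08001181, 1181.80280746]), 'orientation': array([-3.00500677,  0.0132304 , -1.54811195])}
0.1 [-3.14001525e+00 -3.33585331e-04  2.78083652e+00]
```

View pics/side0b.png

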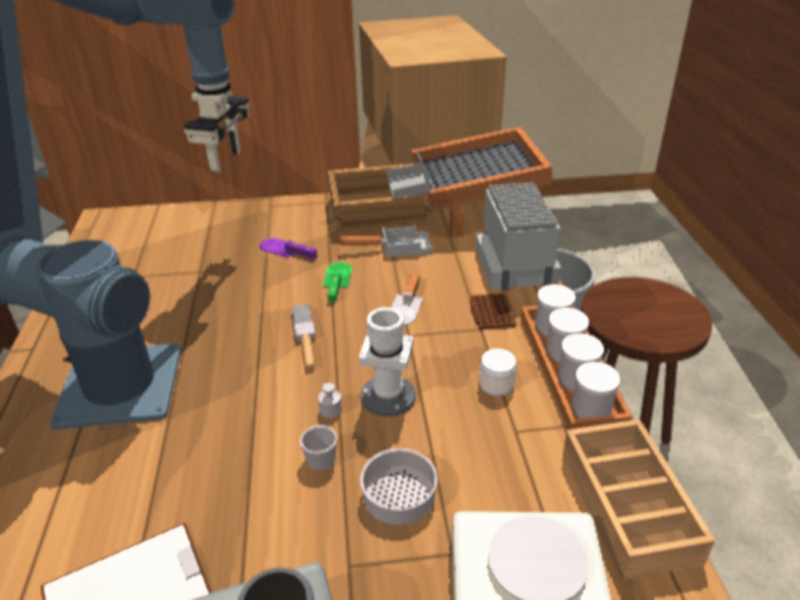

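View pics/top0b.png

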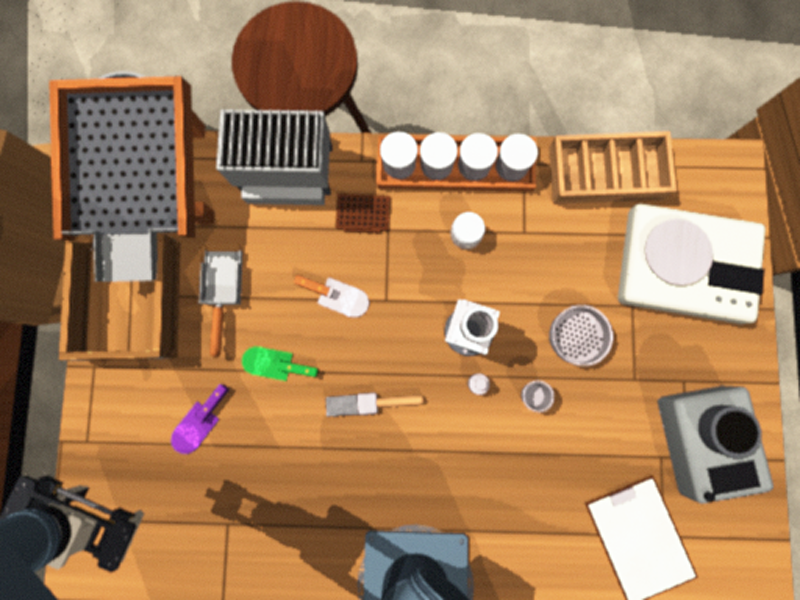

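Side view (800x600 enlargement): the measure stands at (388,360). The blade candidates are an orange handle with a pale round blade at (408,297), and green (337,280) and purple (288,248) look-alikes. In the top view the same three are at (333,295), (280,363) and (202,420). The brush is at (372,402), and the scoop, with its boxed pan, is at (222,290). The pale steel blade with the wooden handle and round nose fits the description. I'll confirm it with enlarged crops.

```bash
python3 - <<'E'
from h import *
def crop(n,x,y,w=64,h=48):
    i=load(n)['img'][y:y+h,x:x+w]; return cv2.resize(i,(400,300),interpolation=cv2.INTER_CUBIC)
m=np.vstack([np.hstack([crop('top0',180,166),crop('top0',272,186)]),np.hstack([crop('side0',230,168),crop('side0',216,192,96,72)])])
cv2.imwrite('pics/m1.png',m)
E
```

```text
(no output)
```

View pics/m1.png

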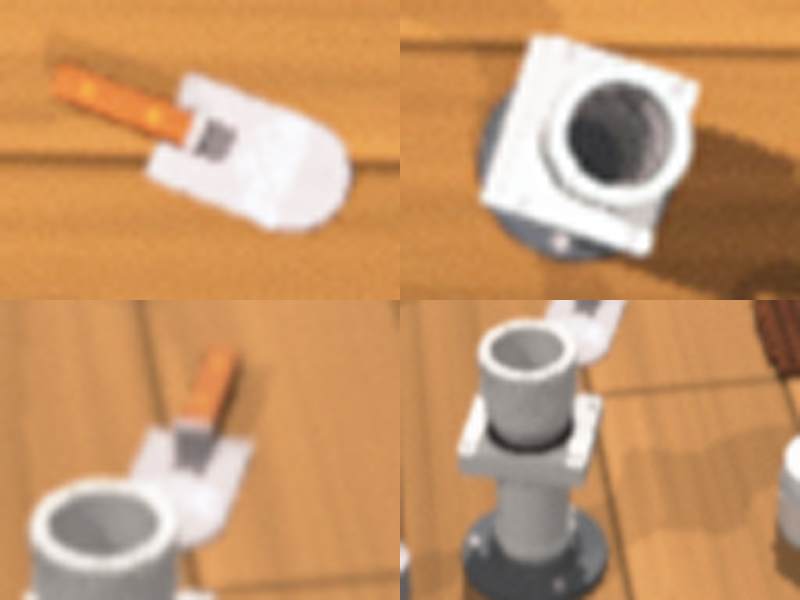

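```bash
python3 - <<'E'
from h import *
np.set_printoptions(precision=1,suppress=True)
t=load('top0');s=load('side0')
A=lambda u,v:(180+u/6.25,166+v/6.25)
B=lambda u,v:(272+(u-400)/6.25,186+v/6.25)
C=lambda u,v:(230+u/6.25,168+(v-300)/6.25)
D=lambda u,v:(216+(u-400)/4.1667,192+(v-300)/4.1667)
q=[atz(t,*B(*p),123) for p in [(535,35),(698,85),(650,255),(485,205)]]
print('corners',*q)
for i in range(4): e=q[(i+1)%4]-q[i]; print(np.linalg.norm(e),np.degrees(np.arctan2(e[1],e[0])))
print('cen',sum(q)/4)
q=[atz(s,*D(*p),123) for p in [(475,395),(602,397),(585,467),(461,460)]]
print('side corners',*q)
for i in range(4): e=q[(i+1)%4]-q[i]; print(np.linalg.norm(e),np.degrees(np.arctan2(e[1],e[0])))
print('collar top', tri((t,*B(619,133)),(s,*D(529,349))), 'foot',atz(s,*D(535,553),5))
print('h far',tri((t,*A(56,78)),(s,*C(223,350))),'h near',tri((t,*A(190,122)),(s,*C(195,422))))
for z in(24,): print(atz(t,*A(56,78),z),atz(t,*A(190,122),z),'tip',atz(t,*A(347,180),3))
print('blade corners',[atz(t,*A(*p),3) for p in[(187,75),(148,172),(345,165),(290,230),(310,120)]])
E
```

```text
corners [561. -72. 123.] [ 538.6 -149.7  123. ] [ 457.5 -127.   123. ] [479.3 -49.  123. ]
80.9173329846761 -106.05997208614473
84.20102286113013 164.35913024869876
81.00583824489675 74.37812740474762
84.81981185357547 -15.70211433262052
cen [509.1 -99.4 123. ]
side corners [477.2 -69.  123. ] [562.7 -83.3 123. ] [ 542.3 -152.9  123. ] [ 463.  -134.8  123. ]
86.69305262582384 -9.46239577099184
72.54105443729892 -106.33588866636713
81.37456324224536 167.15632706440712
67.29734761301147 77.79392512521494
collar top [ 511.1 -104.3  185.7] foot [ 511.3 -105.5    5. ]
h far [611.9 265.5  18.3] h near [587.9 192.9  21.4]
[610.1 264.4  24. ] [588.1 192.6  24. ] tip [561.6 110.5   3. ]
blade corners [array([616.5, 198.3,   3. ]), array([563.6, 217. ,   3. ]), array([569.6, 111.9,   3. ]), array([534.2, 140. ,   3. ]), array([593.5, 131.4,   3. ])]
```

Confirmed: it is the pale round-nosed blade with the orange wooden handle, lying at about (599,228), yaw −107.4°. Its length and height agree with the text. The guide measures 84 mm along −15.7° and 81 mm (72 + 8 mm lip) along 74°. The lip side sticks out toward +74°, so measure x is about −106° and the axis is about (511,−105). I'll pick the blade up now.

```bash
cat >> h.py <<'E'
AX=np.array([511.,-105.]); MY=np.radians(-106.)
mx=np.array([np.cos(MY),np.sin(MY)]); my=np.array([-mx[1],mx[0]])
def M(x,y,z): return [*(AX+x*mx+y*my),z]
E
python3 - <<'E'
from h import *
np.set_printoptions(precision=2,suppress=True)
g=[596.3,220.6]; by=np.radians(-107.4)
for y in(by,by+np.pi):
    print(y,robot.inverse_kinematics([*g,3.5],[np.pi,0,y]),robot.inverse_kinematics(M(-87,0,115),[np.pi,0,y]),robot.inverse_kinematics(M(0,0,150),[np.pi,0,y]))
by=by+np.pi if abs(robot.inverse_kinematics([*g,3.5],[np.pi,0,by+np.pi])[5])<1.6 else by
robot.move_gripper(0.6)
robot.move_ptp([*g,90],[np.pi,0,by])
robot.move_linear([*g,3.5],speed=90,f_stop=12)
print(robot.current_tcp_pos())
robot.move_gripper(0.0); print(robot.current_gripper_width()*93)
robot.move_linear([*g,60],speed=80)
my_=MY+np.pi if by>0 else MY
robot.move_ptp(M(-181,0,150),[np.pi,0,my_])
print(robot.current_t(),robot.current_tcp_pos(),robot.current_contact_force(),robot.current_gripper_width()*93)
for n in('side','top'): snap(n,n+'1')
def crop(n,x,y,w,h):
    i=load(n)['img'][y:y+h,x:x+w]; return cv2.resize(i,(w*400//w,int(h*400/w)),interpolation=cv2.INTER_CUBIC)
print(proj(load('top1'),M(-100,0,140)),proj(load('side1'),M(-100,0,140)))
u,v=map(int,proj(load('top1'),M(-100,0,140)));a,b=map(int,proj(load('side1'),M(-100,0,140)))
cv2.imwrite('pics/m2.png',np.hstack([crop('top1',u-60,v-60,110,120),crop('side1',a-50,b-60,110,120)]));print(u-60,v-60,a-50,b-60)
E
```

```text
-1.87448361664191 [ 0.18  0.61  1.55  0.    0.98 -2.66] [-0.25  0.33  1.71 -0.    1.1  -3.09] [-0.42  0.27  1.7  -0.    1.17  3.03]
1.267109036947883 [ 0.18  0.61  1.55 -0.    0.98  0.48] [-0.25  0.33  1.71 -0.    1.1   0.06] [-0.42  0.27  1.7  -0.    1.17 -0.11]
[596.9  220.71   4.19]
20.083297719097782
6.1333 [560.68  69.57 149.28] [ 0.41 -0.11 -2.46] 19.797189999660322
(np.float64(272.5509577329043), np.float64(197.99764399514783)) (np.float64(252.96100613355074), np.float64(195.67002817333648))
212 137 202 135
```

View pics/m2.png

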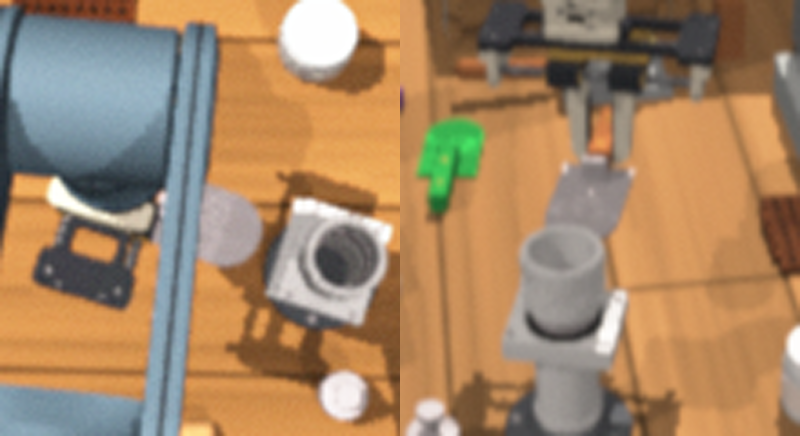

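The blade is held (20 mm grip) and its nose points at the guide. To check sag and alignment, I'll overlay the model outlines (blade, guide, collar top) on both views.

```bash
cat >> h.py <<'E'
def overlay(fn,view,tcp,yaw,ox,polys,x,y,w,h,S):
    d=load(fn); i=cv2.resize(d['img'][y:y+h,x:x+w],None,fx=S,fy=S,interpolation=cv2.INTER_CUBIC)
    for P,c in polys:
        p=np.array([proj(d,q) for q in P]); p=((p-[x,y]+.5)*S).astype(np.int32); cv2.polylines(i,[p],True,c,1)
    return i
def blade(o,yaw,zb,pit=0):
    a=np.linspace(-np.pi/2,np.pi/2,20); P=[(22,30),(22,-30)]+[(93+30*np.cos(t),30*np.sin(t)) for t in a]
    c,s=np.cos(yaw),np.sin(yaw); return [(o[0]+c*X-s*Y,o[1]+s*X+c*Y,zb-pit*(X-8)) for X,Y in P]
def guide(): return [M(X,Y,123) for X,Y in((-36,-42),(-36,42),(36,42),(36,-42))]
def lip(): return [M(X,Y,110) for X,Y in((-46,-42),(-46,42),(-36,42),(-36,-42))]
def circ(r,z): return [M(r*np.cos(t),r*np.sin(t),z) for t in np.linspace(0,6.28,40)]
E
python3 - <<'E'
from h import *
t=robot.current_tcp_pos(); print(robot.current_eef_rot()); o=np.array(t[:2])-8*mx
P=[(blade(o,MY,t[2]-1),(0,255,0)),(blade(o,MY,t[2]-1,.08),(0,0,255)),(guide(),(255,0,0)),(lip(),(255,0,255)),(circ(32,188.5),(255,255,0)),(circ(52,8),(0,255,255))]
a=overlay('top1','',0,0,0,P,250,180,80,70,5);b=overlay('side1','',0,0,0,P,225,170,80,85,5)
a=cv2.copyMakeBorder(a,0,75,0,0,0);cv2.imwrite('pics/m3.png',np.hstack([a,b]))
E
```

```text
[-3.13931425e+00 -1.29056815e-04  1.29272741e+00]
```

View pics/m3.png

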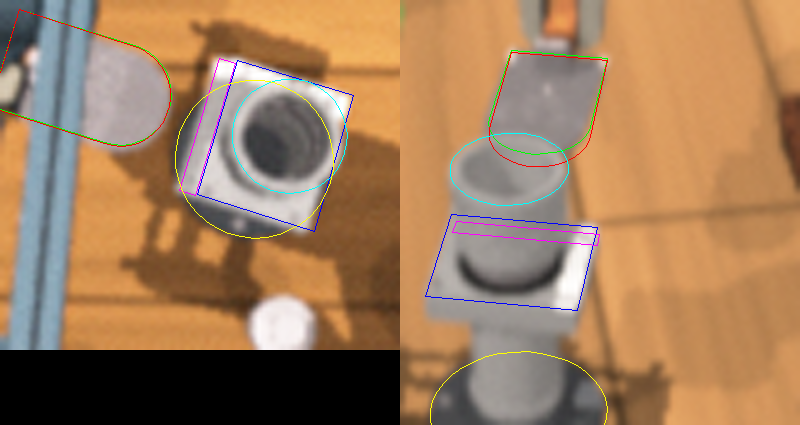

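Overlays fit to about 1 mm: blade outline, guide with lip, and collar. Sag isn't visible because the nose is behind the collar. I'll touch the nose on the lip to find its height, then slide in.

```bash
python3 - <<'E'
from h import *
np.set_printoptions(precision=2,suppress=True)
def st(m):
    p=np.array(robot.current_tcp_pos()); d=p[:2]-AX; print(m,'x',round(d@mx,1),'y',round(d@my,1),'z',round(p[2],1),robot.current_contact_force(),round(robot.current_t(),1))
    return p[2]
U=3.9
robot.move_linear(M(-115-42,0,117+U),[np.pi,0,MY+np.pi],speed=80); st('pre')
r=robot.move_linear(M(-115-42,0,107+U),speed=12,f_stop=2.5); z=st(f'touch {r}')
print('under at nose if floor',z-110)
robot.move_linear(M(-115-42,0,z+1.8),speed=20); st('up')
r=robot.move_linear(M(-115-15,0,z+1.8),speed=40,f_stop=10); st(f'in1 {r}')
E
```

```text
pre x -156.7 y 0.1 z 120.7 [ 0.23  0.03 -0.92] 6.9
touch True x -157.0 y -1.1 z 111.3 [-2.32  0.88  0.97] 7.6
under at nose if floor 1.273745142542822
up x -157.0 y 0.1 z 112.9 [-0.    0.13 -0.97] 7.8
in1 False x -130.0 y 0.0 z 113.1 [ 0.2  -0.41 -1.32] 8.7
```

```bash
python3 - <<'E'
from h import *
np.set_printoptions(precision=2,suppress=True)
def st(m):
    p=np.array(robot.current_tcp_pos()); d=p[:2]-AX; print(m,'x',round(d@mx,1),'y',round(d@my,1),'z',round(p[2],1),robot.current_contact_force(),round(robot.current_t(),1))
    return p[2]
z=st('now')
r=robot.move_linear(M(-115+31,0,z),speed=35,f_stop=12); st(f'in2 {r}')
f=robot.current_contact_force(); print('along',f[:2]@mx,'lat',f[:2]@my)
for n in('side','top'): snap(n,n+'2')
p=np.array(robot.current_tcp_pos()); o=p[:2]-8*mx
P=[(blade(o,MY,p[2]-1),(0,255,0)),(guide(),(255,0,0)),(lip(),(255,0,255))]
a=overlay('top2','',0,0,0,P,250,180,80,80,5);b=overlay('side2','',0,0,0,P,225,170,80,80,5)
cv2.imwrite('pics/m4.png',np.hstack([a,b]))
E
```

```text
now x -130.0 y 0.0 z 113.1 [ 0.2  -0.41 -1.32] 8.7
in2 True x -88.4 y 0.3 z 113.3 [0.17 1.81 2.01] 9.8
along -1.7901683937881312 lat -0.3376297253461671
```

View pics/m4.png

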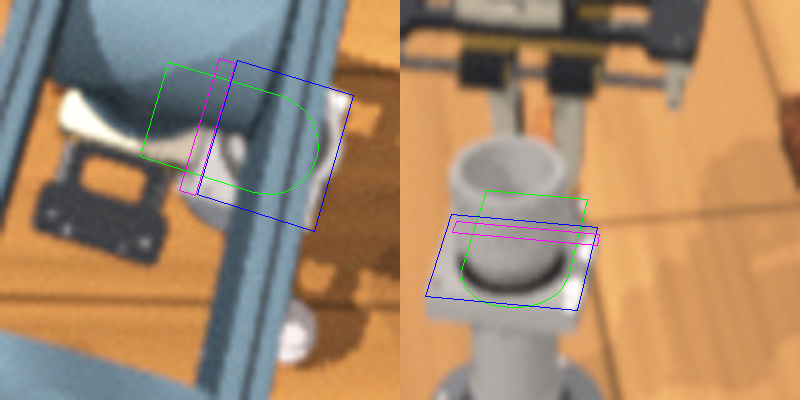

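```bash
python3 - <<'E'
from h import *
np.set_printoptions(precision=2,suppress=True)
def st(m):
    p=np.array(robot.current_tcp_pos()); d=p[:2]-AX; f=robot.current_contact_force();print(m,'x',round(d@mx,1),'y',round(d@my,1),'z',round(p[2],1),'F',f[:2]@mx,f[:2]@my,f[2],round(robot.current_t(),1))
    return d@mx,d@my,p[2]
x,y,z=st('now')
r=robot.move_linear(M(x+6,y,z),speed=15,f_stop=18); x,y,z=st(f'push {r}')
r=robot.move_linear(M(x,y,z-4),speed=12,f_stop=4); x,y,z=st(f'down {r}')
robot.move_gripper(0.38); x,y,z=st('open')
robot.move_linear(M(x,y,z+75),speed=120); st('up')
robot.move_linear(M(-95,120,260),speed=200)
for n in('side','top'): snap(n,n+'3')
o=AX-95*mx
P=[(blade(o,MY,113),(0,255,0)),(guide(),(255,0,0)),([M(-95+a,b,134) for a,b in((-42,-10),(-42,10),(42,10),(42,-10))],(255,0,255)),(circ(32,188.5),(255,255,0))]
a=overlay('top3','',0,0,0,P,250,180,80,80,5);b=overlay('side3','',0,0,0,P,225,160,80,80,5)
cv2.imwrite('pics/m5.png',np.hstack([a,b]))
print([robot.inverse_kinematics(M(0,0,180),[np.pi,0,MY+np.pi+q]) for q in(0,-1,1)])
E
```

```text
now x -88.4 y 0.3 z 113.3 F -1.4940700829108837 0.9279571924724903 3.3498449285297744 9.9
push True x -88.2 y -0.0 z 113.6 F -2.583676585659647 -1.6801813871405349 3.150745670954056 10.3
down True x -88.4 y -0.1 z 113.2 F -0.7735500174450535 -0.3619193713914292 3.576425518295425 10.5
open x -88.7 y -0.1 z 113.0 F 0.5871247977371115 0.6633012487762456 0.5686949863170947 11.0
up x -88.7 y -0.5 z 187.4 F 0.3543005258967623 0.4380547916918923 -0.03274198713325166 11.8
[array([-0.42,  0.24,  1.66,  0.  ,  1.24, -0.14]), array([-0.42,  0.24,  1.66, -0.  ,  1.24,  0.86]), array([-0.42,  0.24,  1.66,  0.  ,  1.24, -1.14])]
```

View pics/m5.png

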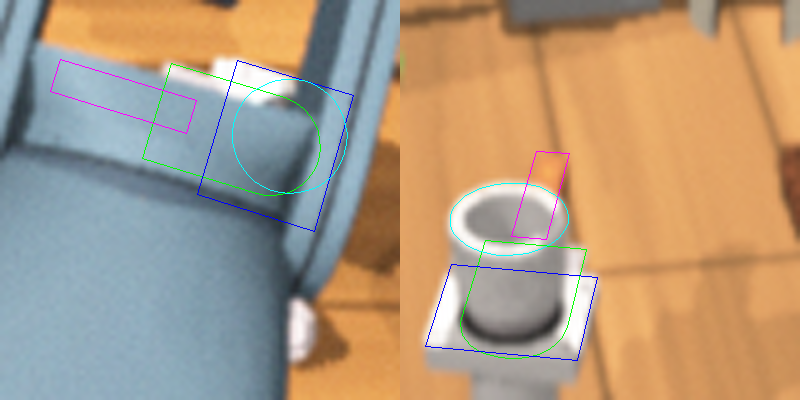

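The blade fits its home outline in the side view, and an extra push moved it only 0.2 mm, so it is against the stop. Next is the collar: grip with the jaws turned −60°, then step-turn up to 124° with light downward probes. The fingers stay clear of the handle throughout.

```bash
python3 - <<'E'
from h import *
np.set_printoptions(precision=2,suppress=True)
Y0=MY+np.pi
def st(m):
    p=np.array(robot.current_tcp_pos()); d=p[:2]-AX; f=robot.current_contact_force();print(m,'x',round(d@mx,1),'y',round(d@my,1),'z',round(p[2],1),'F',f.round(1),'Mz',robot.current_ft_torque().round(2),round(robot.current_t(),1))
    return p[2]
O=lambda a:[np.pi,0,Y0+np.radians(a)]
a=-60
robot.move_gripper(0.88)
robot.move_ptp(M(0,0,225),O(a))
r=robot.move_linear(M(0,0,151.5),speed=90,f_stop=10); st(f'at {r}')
robot.move_gripper(0.0); print('w',robot.current_gripper_width()*93); zc=st('grip')
drop=False
r=robot.move_linear(M(0,0,zc-4),speed=15,f_stop=4); z=st(f'probe0 {r}')
if not r: drop=True
while not drop and a<64 and robot.current_t()<42:
    a+=6
    robot.move_j(robot.inverse_kinematics(M(0,0,z),O(a)))
    r=robot.move_linear(M(0,0,z-4),speed=20,f_stop=4)
    zn=st(f'a {a} {r}')
    if not r or zn<z-3: drop=True
print('drop',drop,a)
E
```

```text
at False x -0.0 y 0.5 z 152.0 F [-0.9 -0.4 -0.2] Mz [-0.02  0.18 -0.01] 15.4
w 62.13359195125564
grip x -0.5 y -0.1 z 151.9 F [-0.   4.1  3.3] Mz [0.65 0.3  0.08] 15.9
probe0 True x -0.6 y -0.0 z 151.7 F [-2.3  1.5  7.5] Mz [0.11 0.35 0.02] 16.1
a -54 True x -0.7 y 0.0 z 151.6 F [-1.8  1.3  6.8] Mz [0.19 0.5  0.12] 16.6
a -48 True x -0.7 y 0.1 z 151.7 F [-2.5  1.   6.4] Mz [0.16 0.45 0.03] 17.0
a -42 True x -0.7 y 0.1 z 151.7 F [-1.8  0.9  8.2] Mz [0.19 0.47 0.07] 17.5
a -36 True x -0.6 y -0.0 z 151.6 F [-0.9  1.   6.9] Mz [0.19 0.42 0.08] 17.9
a -30 True x -0.6 y -0.1 z 151.6 F [-1.9  0.7  7.5] Mz [0.25 0.43 0.02] 18.4
a -24 True x -0.5 y -0.0 z 151.5 F [-1.2  1.7  7.2] Mz [0.11 0.37 0.05] 18.9
a -18 True x -0.4 y -0.1 z 151.4 F [-1.8  0.1  7.7] Mz [0.2  0.35 0.08] 19.3
a -12 True x 0.0 y -0.3 z 150.2 F [0.4 0.5 3.2] Mz [0.04 0.05 0.05] 19.8
a -6 False x -0.0 y -0.4 z 147.0 F [ 0.9  3.  -3.1] Mz [ 0.49  0.06 -0.01] 20.4
drop True -6
```

```bash
python3 - <<'E'
from h import *
np.set_printoptions(precision=2,suppress=True)
def st(m):
    p=np.array(robot.current_tcp_pos()); d=p[:2]-AX; f=robot.current_contact_force();print(m,'x',round(d@mx,1),'y',round(d@my,1),'z',round(p[2],1),'F',f.round(1),'M',robot.current_ft_torque().round(2),round(robot.current_t(),1))
    return p[2]
z=st('now')
while z>140 :
    r=robot.move_linear(M(0,0,z-3),speed=20,f_stop=6); z=st(str(r))
    if r: break
E
```

```text
now x -0.0 y -0.4 z 147.0 F [ 0.9  3.  -3.1] M [ 0.49  0.06 -0.01] 20.4
False x -0.1 y -0.3 z 143.7 F [-0.2  3.5 -3.7] M [ 0.6   0.09 -0.01] 20.7
False x -0.2 y -0.2 z 140.5 F [-0.4  4.5 -3.1] M [ 0.83  0.14 -0.  ] 21.0
True x -0.5 y -0.1 z 138.3 F [ 0.7 -0.2  3.4] M [-0.24 -0.1   0.08] 21.2
```

```bash
python3 - <<'E'
from h import *
np.set_printoptions(precision=2,suppress=True)
def st(m):
    p=np.array(robot.current_tcp_pos()); d=p[:2]-AX; f=robot.current_contact_force();print(m,'x',round(d@mx,1),'y',round(d@my,1),'z',round(p[2],1),'F',f.round(1),'M',robot.current_ft_torque().round(2),round(robot.current_t(),1))
    return p[2]
robot.sleep(.2); z=st('now')
for k in range(10):
    r=robot.move_linear(M(0,0,z-1),speed=12,f_stop=14); zn=st(str(r))
    if r or robot.current_contact_force()[2]>22: break
    z=min(zn,z-.7)
robot.sleep(.5); st('hold'); print('w',robot.current_gripper_width()*93)
for n in('side','top'): snap(n,n+'4')
P=[(guide(),(255,0,0)),([M(-95+a,b,134) for a,b in((-42,-10),(-42,10),(42,10),(42,-10))],(255,0,255)),(circ(32,171),(255,255,0))]
b=overlay('side4','',0,0,0,P,205,150,100,90,7)
cv2.imwrite('pics/m6.png',b[:600])
E
```

```text
now x -0.7 y -0.6 z 138.1 F [ 1.8 -0.7  3.7] M [-0.61 -0.12  0.07] 21.4
False x -0.4 y -0.5 z 136.9 F [-0.3  2.8  4.4] M [0.28 0.15 0.01] 21.8
False x -0.4 y -0.5 z 135.8 F [-0.9  3.4  4.4] M [ 0.45  0.29 -0.02] 22.1
False x -0.4 y -0.4 z 135.0 F [-2.1  3.7  7.5] M [0.43 0.36 0.  ] 22.3
False x -0.5 y -0.4 z 134.8 F [-3.5  5.9 10.9] M [ 0.6   0.64 -0.04] 22.6
False x -0.7 y -0.4 z 134.6 F [-4.9  5.7 14.8] M [ 0.71  0.84 -0.05] 22.8
False x -0.8 y -0.4 z 134.3 F [-6.3  6.5 18.9] M [0.76 1.01 0.01] 23.1
False x -0.9 y -0.5 z 134.1 F [-7.2  7.5 22.3] M [0.94 1.24 0.02] 23.3
hold x -0.8 y -0.5 z 134.1 F [-6.9  7.  22.3] M [ 0.97  1.19 -0.01] 23.8
w 62.10040599690958
```

View pics/m6.png

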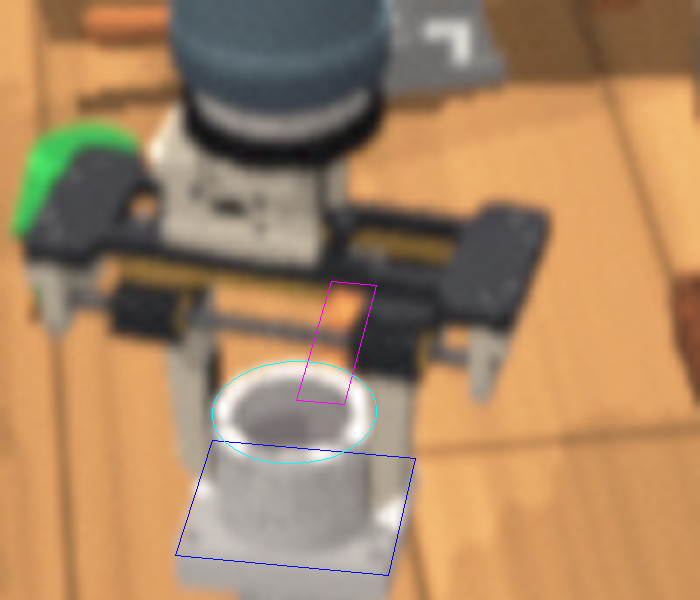

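The collar top matches the home outline (z = 171 mm), the dark gap under the rim is gone, and the blade handle is still in its outline. The force rises sharply at the seat, to 22 N held. I'm handing in now.

```bash
python3 -c "
from bench import robot
print(robot.current_contact_force(),robot.current_gripper_width()*93,robot.current_t()); robot.hand_in()"
```

```text
[-6.5576777   6.9597175  21.47232413] 62.241472716114686 23.9083
the job is handed in; nothing more can be done
```

I handed the job in at about 24 s of the 61 s allowed, with the gripper still holding and pressing the collar. The hand-in gives no verdict.

- **Blade:** I picked it up by its handle, slid it nose first into the slit and released it. My readings put the nose at x ≈ 26.6 mm; full depth is 28 mm and the limit is above 24 mm. An extra push moved it only 0.2 mm, so it is against the stop, and the handle matched its home outline in the side view.
- **Collar:** Turned in 6° steps from the −60° grip, it dropped over the pins 48–54° on, between −12° and −6°. It met the seal about 13.6 mm down. I pressed it until the force rose sharply at about 17 mm of total travel (17.5 mm expected) and held it at about 22 N. In the last picture its top matched the home height.
- **Disagreements:** The touch on the lip gave a nose height about 2.4 mm above what the grip height implied, possibly a slight upward tilt, but the blade still slid in freely. Pressing also left about 10 N of sideways force on the tool and under 1 mm of offset at the gripper.
- **Not checked:** I did not measure the bystanders at the end. They were never approached, and no contact with them was felt.

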